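# Slide the walnut rosette ring out of the clump and home against the bench stop

## Task

Slide the dark walnut ring out of the touching clump without shifting the light rings, then slide it flat along the bench (never lifted or tipped) to the middle of the brass pad of the green bench stop, and press it home against the pad at about 10 newtons for about a second. It is finely carved, so at no time push, press or squeeze it with more than 20 newtons. Leave it standing against the pad, and leave everything else on the bench where it is.

Things in the scene. Friction and masses are not known exactly. Their poses are not given: they have to be found in the camera images.
- walnut_center (a point): dark walnut rosette ring, loose, about 0.14 kg: an upright tube standing on the bench, 74 mm outer diameter, round through bore 50 mm, wall 12 mm, 30 mm high with 3 mm beads on top. This point is its centre (on the bore axis, 15 mm above the bench). Two or four of the light rings touch it, always leaving one side open, towards the bench stop; shut fingers fit into the bore and can push its wall from inside
- ring_a_center (a point): light limewood rosette ring, same size as the walnut one (74 mm across, bore 50 mm, 30 mm high), about 0.1 kg, loose, one of four bystanders in the touching clump; this point is its centre, 15 mm above the bench
- ring_c_center (a point): light limewood rosette ring, same size as the walnut one (74 mm across, bore 50 mm, 30 mm high), about 0.1 kg, loose, one of four bystanders in the touching clump; this point is its centre, 15 mm above the bench
- ring_d_center (a point): light limewood rosette ring, same size as the walnut one (74 mm across, bore 50 mm, 30 mm high), about 0.1 kg, loose, one of four bystanders in the touching clump; this point is its centre, 15 mm above the bench
- ring_e_center (a point): light limewood rosette ring, same size as the walnut one (74 mm across, bore 50 mm, 30 mm high), about 0.1 kg, loose, one of four bystanders in the touching clump; this point is its centre, 15 mm above the bench
- stop: green bench stop, fixed, 60 mm (its x) by 130 mm (y) by 40 mm high; origin at the centre of its underside. Its front faces its -x, where a rigid brass pad on a screw stands out: flat face square to x, 60 mm wide, centred on y = 0, 4 to 30 mm above the bench. Its setting is not measured: the face (its middle: pad_face) lies 42 to 78 mm from the origin along -x, to be found by feel
- glue: white glue bottle standing on the bench, 64 mm across, 170 mm high, bystander; origin at the centre of its underside
- tape: roll of yellow tape lying flat, 90 mm across, 22 mm high, bystander; origin at the centre of its underside
- mallet: carver's wooden mallet lying on its side, about 230 mm long, up to 84 mm high, along its x, head to +x, bystander; origin under its middle at bench height
- gouge: gouge with wooden handle, 220 mm long along its x, 26 mm high, lying, bystander; origin under its middle at bench height
Not all that is in view belongs to the job. Leave any turquoise look-alike of the part that bears ring_a_center alone.

How it is judged:
On the way, in this order (a step that is already met when the one before it is completed fails the run):
1. the walnut ring is clear of every light ring by at least 20 mm, standing on the bench (horizontal distance between walnut_center and ring_a_center above 0.094 m and horizontal distance between walnut_center and ring_c_center above 0.094 m and horizontal distance between walnut_center and ring_d_center above 0.094 m and horizontal distance between walnut_center and ring_e_center above 0.094 m and height (world z) of walnut_center below 0.02 m), for 0.1 s.
2. the walnut ring, within 15 mm of the pad's middle, is pressed against the pad with at least 5 N for half a second (contact force between walnut and stop above 5 N and y of walnut_center in the frame of stop between -0.015 and 0.015 m and x of walnut_center in the frame of stop below -0.074 m), for 0.5 s.
At the end, for the whole second after the job is handed in: The walnut ring stands flat, released and at rest, its centre within 15 mm of the pad's middle line and within 45 mm of the middle of the brass face (pad_face), so touching it (37 mm radius) or a few mm off; the light rings are within 4 mm of where they began (horizontal distance between walnut_center and pad_face below 0.045 m and y of walnut_center in the frame of stop between -0.015 and 0.015 m and height (world z) of walnut_center below 0.018 m and angle between walnut_center's own z axis and vertical below 0.08 rad and linear speed of walnut below 0.01 m/s and distance of each of ring_a_center, ring_c_center, ring_d_center, ring_e_center from where it was at the start of the episode below 0.004 m).
It fails at once if a light ring is moved more than 4 mm (distance of any of ring_a_center, ring_c_center, ring_d_center, ring_e_center from where it was at the start of the episode above 0.004 m).
It fails at once if the walnut ring is lifted more than 8 mm or tipped more than 0.2 rad (height (world z) of walnut_center above 0.023 m or angle between walnut_center's own z axis and vertical above 0.2 rad).
It fails at once if the fingers bear on the walnut ring, or it bears on the stop, with more than 20 N (contact force between the fingers and walnut above 20 N or contact force between walnut and stop above 20 N).
It fails at once if the glue, tape, mallet or gouge is moved more than 15 mm (distance of any of glue, tape, mallet, gouge from where it was at the start of the episode above 0.015 m).
It also fails if it takes over 61 s, if anything falls off the work surface, if the arm or the gripper's body presses on something with over 40 N, if the wrist force passes 120 N, or if a joint passes its speed limit or range.

## Robot

A 6-joint arm with a two-finger parallel gripper is mounted at the origin on the work surface. World frame = base frame: x ahead of the robot, y to its left, z up, the work surface at z = 0. Lengths are in m, angles in rad, forces in N, time in s.
With the tool pointing down it reaches from about 0.3 to 0.875 m from the base axis. Payload 6.4 kg.
Tool frame: the origin (TCP) lies midway between the tips of the shut fingers; the grasp point (between the pads) lies 19 mm behind it (ctrl.pinch_z is the distance from the TCP to the grasp point, in m); z points along the fingers, y is the line along which they close (so a half turn about z gives the same grasp; the last joint's range is limited). The gripper opens to 85 mm and grips with 20 to 120 N. Pads are 22 mm wide; open, the fingers measure 114 mm over their backs; the gripper's body (76 mm by 85 mm) begins 54 mm behind the grasp point. The pads swing forward as they close: fully open they stand 13 mm farther back than shut.
Start: joints at [1.1, 0.181, 1.607, -0, 1.354, -0.206], TCP at [0.15, 0.555, 0.231] pointing down, gripper open.
Joint ranges: [-2.99, 2.99], [-0.89, 2.07], [0.3, 2.58], [-1.14, 4.28], [0, 2.63], [-3.12, 3.12]. Speed limits (rad/s): [2.57, 2.57, 3.01, 3.14, 3.14, 3.14].

## Interface

Orientations are given as a unit quaternion [w, x, y, z].
In Python, from bench import ctrl gives the robot as it stands.
- The arm moves only by the tool apply_moves, never from a script. Its argument "moves" is a list of rows, each an object with "jaw": the opening, from 0 (shut) to 1 (fully open); "offset": the shift along the tool's x, y, z in mm, a list of three; "rot": the turn, a rotation vector about the tool's x, y, z in degrees, a list of three. In form: [{"jaw": jaw, "offset": [dx, dy, dz], "rot": [ax, ay, az]}, ...]. A call has exactly 5 rows; each row shifts and turns the commanded pose from where the row before left it, along the tool's axes as they then stand; what a row does not reach is not made up. A row lasts 1/8 s, in which the tool goes at most 62.5 mm and 10.7 degrees, less where a joint would pass 70% of its speed; a pose out of reach is approached as far as the arm can. A call is refused whole if a number of a shift passes 62.5 or a number of a turn 10.7, either way. A call with a gripper value outside its range is refused whole. The fingers move at their own pace and stop on an object; the grip force is fixed at half the most. Time passes only in rows, so rows that do not move let the fingers close, or fill a call up. It gives the time, the measured TCP pose, the force, the opening and the grip force at its end, in the units of the state.
- ctrl.get_obs(): the state, without advancing time (a new reading comes with each control period).
- ctrl.camera(name): name is "scene" or "side" or "wrist"; returns (picture, depth): 384x512x3 uint8, red, green, blue; 384x512 float32, m along the optical axis (not along the pixel's ray), 0 where there is no reading.
- ctrl.camera_params(name): a dict with "K" (3x3 intrinsics, pixels), "cam_to_world" (4x4, takes a point from camera to world coordinates); the wrist camera has in their place "mount" (4x4, takes a point from camera to tool coordinates, whose origin is the TCP and whose axes are the flange's). Camera axes: x right, y down, z forward; pixel columns grow to the right and rows downward; lengths in m; the calibration is good to about 2 mm. A picture is of the moment at which its call begins: read the wrist's pose just before it. camera_params takes no time and is no camera call.
- ctrl.hand_in(): hands the job in; it is judged then, once.
Trained networks look in the newest picture that a camera, given by its name, has taken for a name from the list of things; names that differ only in an ending like _2 or _b are one class to them, and where a whole thing is asked for, a point or a joint stands for the part that bears it (a point fixed in the world has none). Each returns a list of dicts, best first, with "score" (0 to 1); they miss things now and then, are a little off and sometimes report something else, mostly with a low value. They report only what shows in the picture. A call takes as long as a camera call. They do not tell look-alikes from the thing itself.
- ctrl.outline_of(camera, target): "region" (384x512 bool, what is visible of it) and "position" ([column, row] in pixels, amid what is visible of it).
The state is a dict: "time_s": time; "q": joint angles; "dq": joint speeds; "joint_efforts": joint torques, N m; "eef_pos": TCP position; "eef_rot": TCP orientation; "wrist_force": force on the tool from outside, world axes, zero at the start; "torque": the same for the moment, N m; "opening": opening from 0.0 (shut) to 1.0 (fully open); "grasp_force": force on a finger pad.
Only numpy, scipy, OpenCV 4.12 (cv2) and the standard library are available. Lean on these libraries where they do the work, as an engineer would, in place of code of your own. Each camera call takes 0.05 s, during which the arm holds its last target. There are 200 camera calls.

## Working session

There is one attempt and no reset: what is moved stays moved. The work goes in short steps, Python scripts to look and compute and a tool call to move; the robot and the scene stay as the last step left them, time stands still between calls to the robot, and variables do not carry over. Pictures are saved under pics/ and viewed, at most 10 in all, crops included, and the job is handed in when it is done.

Besides the shell and the picture viewer there is one more tool, called after "Call:" as name(argument=value, ...), one argument or row to a line, values as JSON. apply_moves: Moves the arm, as the interface text tells. Its arguments: {"type":"object","properties":{"moves":{"type":"array"}},"required":["moves"]}

```bash
mkdir -p pics
cat > h.py <<'E'
import numpy as np, cv2
from bench import ctrl
from scipy.spatial.transform import Rotation as R
def T(name,obs=None):
    p=ctrl.camera_params(name)
    if name=="wrist":
        o=obs; M=np.eye(4); q=o["eef_rot"]; M[:3,:3]=R.from_quat([q[1],q[2],q[3],q[0]]).as_matrix(); M[:3,3]=o["eef_pos"]
        return np.array(p["K"]),M@np.array(p["mount"])
    return np.array(p["K"]),np.array(p["cam_to_world"])
def cloud(K,M,d):
    v,u=np.indices(d.shape); c=np.stack([(u-K[0,2])/K[0,0]*d,(v-K[1,2])/K[1,1]*d,d],-1)
    return c@M[:3,:3].T+M[:3,3]
def save(n,im): cv2.imwrite("pics/"+n,im[...,::-1])
E
python3 - <<'E'
from h import *
o=ctrl.get_obs(); print(o["eef_pos"],o["eef_rot"],o["wrist_force"])
ims=[]
for n in ["scene","side"]:
    K,M=T(n); im,d=ctrl.camera(n); W=cloud(K,M,d); np.savez(n+".npz",im=im,d=d,W=W)
    print(n,"cam at",M[:3,3].round(3))
    save(n+".png",im)
    for t in ["walnut_center","ring_a_center","stop","glue","tape","mallet","gouge"]:
        for r in ctrl.outline_of(n,t)[:6]:
            m=r["region"]&(d>0); P=W[m]
            if len(P)==0: continue
            print(t,round(r["score"],2),np.round(r["position"]),m.sum(),np.median(P,0).round(3),np.percentile(P,3,axis=0).round(3),np.percentile(P,97,axis=0).round(3))
E
```

```text
[0.1502171  0.55444918 0.23035581] [-2.90041393e-04  1.32014350e-01  9.91247398e-01 -8.50584918e-04] [ 0.60495604 -0.1977359   0.28944173]
scene cam at [ 1.46  -0.036  0.737]
walnut_center 0.63 [287. 183.] 345 [0.559 0.084 0.025] [ 0.531  0.056 -0.   ] [0.595 0.121 0.032]
ring_a_center 0.95 [298. 206.] 488 [0.639 0.11  0.02 ] [ 0.603  0.076 -0.002] [0.668 0.142 0.032]
ring_a_center 0.95 [356. 192.] 367 [0.583 0.294 0.022] [0.541 0.26  0.004] [0.605 0.324 0.032]
ring_a_center 0.72 [280. 173.] 275 [0.475 0.065 0.024] [ 0.458  0.036 -0.001] [0.521 0.102 0.032]
ring_a_center 0.56 [308. 233.] 614 [0.77  0.122 0.022] [ 0.705  0.088 -0.002] [0.802 0.153 0.032]
stop 0.68 [171. 200.] 934 [ 0.617 -0.275  0.037] [ 0.537 -0.313  0.002] [ 0.661 -0.24   0.042]
glue 0.68 [127. 166.] 934 [ 0.48  -0.414  0.078] [ 0.351 -0.484 -0.001] [ 0.493 -0.39   0.167]
glue 0.6 [380. 169.] 319 [0.448 0.408 0.015] [0.397 0.364 0.002] [0.481 0.445 0.023]
tape 0.89 [378. 169.] 377 [0.441 0.405 0.014] [ 0.397  0.363 -0.002] [0.481 0.444 0.023]
mallet 0.76 [211. 231.] 1573 [ 0.775 -0.14   0.054] [ 0.744 -0.292  0.014]
[... 314 characters left out ...]
[0.584 0.117 0.033]
walnut_center 0.61 [243. 176.] 295 [0.631 0.107 0.026] [ 0.596  0.071 -0.   ] [0.661 0.139 0.033]
ring_a_center 0.85 [199. 160.] 293 [0.564 0.287 0.022] [ 0.53   0.256 -0.   ] [0.595 0.322 0.033]
ring_a_center 0.8 [240. 178.] 279 [0.63  0.111 0.027] [ 0.594  0.071 -0.001] [0.659 0.143 0.033]
ring_a_center 0.64 [270. 165.] 350 [0.762 0.121 0.017] [ 0.725  0.085 -0.003] [0.804 0.155 0.032]
stop 0.73 [302. 256.] 1132 [ 0.585 -0.291  0.039] [ 0.526 -0.319  0.002] [ 0.652 -0.245  0.044]
glue 0.55 [305. 314.] 1002 [ 0.444 -0.434  0.108] [ 0.427 -0.454  0.011] [ 0.474 -0.403  0.171]
mallet 0.66 [319. 201.] 1103 [ 0.745 -0.158  0.055] [ 0.727 -0.302  0.003] [ 0.789 -0.079  0.081]
```

Run:
```python
import cv2,numpy as np
a=cv2.imread("pics/scene.png")[110:270,90:430];b=cv2.imread("pics/side.png")[110:270,150:370]
a=cv2.resize(a,(0,0),fx=2.3,fy=2.3,interpolation=2);b=cv2.resize(b,(0,0),fx=1.4,fy=1.4,interpolation=2)
c=np.zeros((a.shape[0]+b.shape[0],a.shape[1],3),np.uint8);c[:a.shape[0]]=a;c[a.shape[0]:,:b.shape[1]]=b
print(c.shape);cv2.imwrite("pics/c1.png",c)
```

```text
(592, 782, 3)
```

View pics/c1.png

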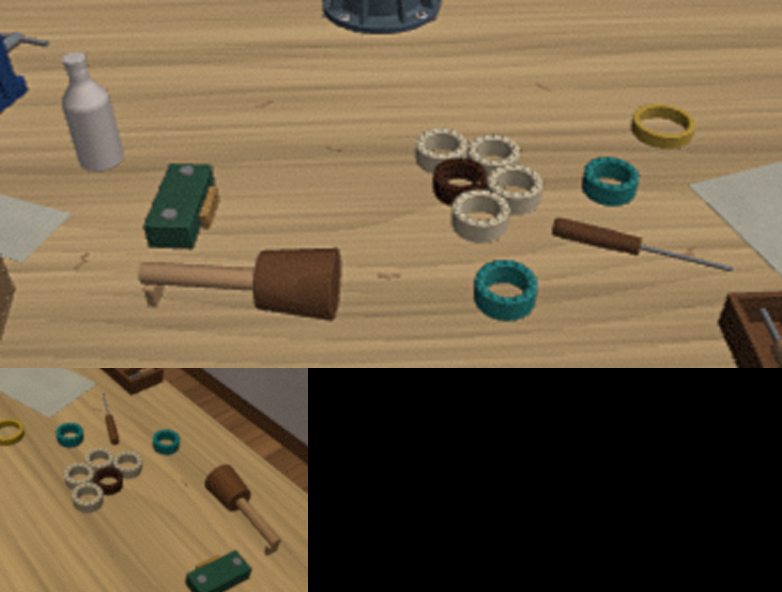

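The picture shows candidates for the target: dark walnut at scene crop (461,181), which is full-image (287,183). Light rings are at crop (442,150), (493,155), (515,188) and (480,215). Turquoise look-alikes are at (610,180) and (505,290). By colour, the walnut ring is the one at (461,181), with its open side to the left towards the stop at (180,205). The brass pad is on the stop's right side.

```bash
cat >> h.py <<'E'
def fit(P,g):
    # fit ring annulus r 25..37 to top points
    from scipy.optimize import minimize
    def f(c):
        r=np.hypot(*(P[:,:2]-c).T); e=np.clip(25-r*1e3,0,8)+np.clip(r*1e3-37,0,8); return np.sum(e[r<.06]**2)+ 64*np.sum(r>=.06)
    return minimize(f,g,method="Nelder-Mead",options=dict(initial_simplex=np.array(g)+np.array([[0,0],[.01,0],[0,.01]]),xatol=1e-5)).x
E
python3 - <<'E'
from h import *
for n in ["scene","side"]:
    z=np.load(n+".npz"); W,im=z["W"],z["im"].astype(int)
    top=(W[...,2]>.024)&(W[...,2]<.038)&(z["d"]>0)
    sm=im.sum(-1); sat=im.max(-1)-im.min(-1)
    reg=(W[...,0]>.4)&(W[...,0]<.75)&(W[...,1]>-.02)&(W[...,1]<.22)&top
    # light by low saturation bright
    tealm=(im[...,2]>im[...,0]+30)
    P=W[reg&~tealm]; C=sm[reg&~tealm]
    dark=C<250; w=fit(P[dark],np.median(P[dark],0)[:2]); print(n,"walnut",w.round(4),dark.sum())
    L=P[~dark]
    for k in range(12):
        a=k*np.pi/6; c=w+.074*np.array([np.cos(a),np.sin(a)])
        r=np.hypot(*(L[:,:2]-c).T); print(k*30,((r<.037)&(r>.023)).sum(),(r<.02).sum(),end="; ")
    print()
    for g in [(.475,.065),(.639,.11),(.51,.14),(.59,.15)]:
        S=L[np.hypot(*(L[:,:2]-g).T)<.045]
        if len(S)>10: c=fit(S,np.array(g)); print("light",c.round(4),np.hypot(*(c-w)).round(4),np.degrees(np.arctan2(*(c-w)[::-1])).round(0),len(S))
    green=(im[...,1]>im[...,0]+15)&(im[...,1]>im[...,2]+5)&(W[...,2]>.034)&(W[...,2]<.047)&(W[...,1]<-.15)&(W[...,0]>.45)
    print("stop",green.sum(),cv2.minAreaRect((W[green][:,:2]*1000).astype(np.float32)))
    br=(im[...,0]>im[...,2]+50)&(W[...,2]>.008)&(W[...,2]<.036)&(W[...,1]<-.15)&(W[...,1]>-.35)&(W[...,0]>.5)&(W[...,0]<.7)
    print("brass",br.sum(),W[br].mean(0).round(3),cv2.minAreaRect((W[br][:,:2]*1000).astype(np.float32)))
K,M=T("wrist",ctrl.get_obs()); print(K,ctrl.camera_params("wrist")["mount"])
E
```

```text
scene walnut [0.5605 0.0899] 214
0 56 36; 30 88 34; 60 85 45; 90 71 36; 120 73 33; 150 60 34; 180 71 26; 210 35 31; 240 30 0; 270 0 0; 300 0 0; 330 31 0; 
light [0.4881 0.0709] 0.0749 -165.0 118
light [0.6322 0.1106] 0.0746 16.0 204
light [0.5113 0.1385] 0.0691 135.0 185
light [0.5864 0.1549] 0.07 68.0 215
stop 484 ((596.5123291015625, -281.49310302734375), (58.53471374511719, 128.46678161621094), 83.92990112304688)
brass 86 [ 0.603 -0.243  0.023] ((600.407958984375, -244.58566284179688), (10.73551082611084, 59.517452239990234), 83.35518646240234)
side walnut [0.5556 0.0882] 211
0 39 28; 30 58 32; 60 56 26; 90 69 28; 120 59 32; 150 73 33; 180 76 39; 210 46 35; 240 29 1; 270 0 0; 300 0 0; 330 29 2; 
light [0.4847 0.0691] 0.0735 -165.0 176
light [0.6283 0.1068] 0.075 14.0 133
light [0.5081 0.139 ] 0.0696 133.0 188
light [0.5826 0.1536] 0.0707 68.0 155
stop 644 ((589.1296997070312, -286.9246520996094), (56.49931335449219, 127.04462432861328), 83.81051635742188)
brass 50 [ 0.595 -0.246  0.029] ((595.8538818359375, -246.11610412597656), (9.800621032714844, 59.792842864990234), 86.88761901855469)
[[295.35362256   0.         256.58517806]
 [  0.         295.35362256 190.15968488]
 [  0.           0.           1.        ]] [[ 2.53131248e-04 -9.58705953e-01 -2.84399072e-01  7.23117088e-02]
 [ 9.99999936e-01  3.14657736e-04 -1.70651092e-04  2.58713776e-05]
 [ 2.53092585e-04 -2.84399010e-01  9.58705971e-01 -1.40384215e-01]
 [ 0.00000000e+00  0.00000000e+00  0.00000000e+00  1.00000000e+00]]
```

Call:
apply_moves(
  moves=[
    {"jaw": 0,"offset": [-51,-34,0],"rot": [0,0,0]},
    {"jaw": 0,"offset": [-51,-34,0],"rot": [0,0,0]},
    {"jaw": 0,"offset": [-51,-34,0],"rot": [0,0,0]},
    {"jaw": 0,"offset": [-51,-34,0],"rot": [0,0,0]},
    {"jaw": 0,"offset": [-51,-34,0],"rot": [0,0,0]},
  ],
)

```text
time_s: 1.42
eef_pos: [0.3532, 0.3227, 0.2317]
eef_rot: [0.0, 0.132, 0.991, 0.0]
wrist_force: [1.3, -0.0, 0.5]
opening: -0.002
grasp_force: 0.0
```

Call:
apply_moves(
  moves=[
    {"jaw": 0,"offset": [-51,-34,0],"rot": [0,0,0]},
    {"jaw": 0,"offset": [-51,-34,0],"rot": [0,0,0]},
    {"jaw": 0,"offset": [-51,-34,0],"rot": [0,0,0]},
    {"jaw": 0,"offset": [-51,-34,0],"rot": [0,0,0]},
    {"jaw": 0,"offset": [-51,-34,0],"rot": [0,0,0]},
  ],
)

```text
time_s: 2.05
eef_pos: [0.555, 0.0916, 0.2316]
eef_rot: [0.0, 0.132, 0.991, 0.0]
wrist_force: [0.2, 0.9, 0.6]
opening: 0.001
grasp_force: 0.0
```

Call:
apply_moves(
  moves=[
    {"jaw": 0,"offset": [0,0,0],"rot": [0,0,10]},
    {"jaw": 0,"offset": [0,0,0],"rot": [0,0,10]},
    {"jaw": 0,"offset": [0,0,0],"rot": [0,0,10]},
    {"jaw": 0,"offset": [0,0,0],"rot": [0,0,10]},
    {"jaw": 0,"offset": [0,0,0],"rot": [0,0,10]},
  ],
)

```text
time_s: 2.68
eef_pos: [0.5537, 0.0933, 0.2313]
eef_rot: [0.0, 0.541, 0.841, 0.0]
wrist_force: [0.6, -0.2, 0.5]
opening: 0.001
grasp_force: 0.0
```

Call:
apply_moves(
  moves=[
    {"jaw": 0,"offset": [0,0,0],"rot": [0,0,10]},
    {"jaw": 0,"offset": [0,0,0],"rot": [0,0,0]},
    {"jaw": 0,"offset": [0,0,0],"rot": [0,0,0]},
    {"jaw": 0,"offset": [0,0,0],"rot": [0,0,0]},
    {"jaw": 0,"offset": [0,0,0],"rot": [0,0,0]},
  ],
)

```text
time_s: 3.3
eef_pos: [0.5537, 0.0934, 0.2313]
eef_rot: [-0.0, 0.61, 0.793, -0.0]
wrist_force: [-0.6, -0.6, -0.1]
opening: -0.002
grasp_force: 0.0
```

```bash
cat > look.py <<'E'
from h import *
import sys
o=ctrl.get_obs(); K,M=T("wrist",o); im,d=ctrl.camera("wrist"); W=cloud(K,M,d); save(sys.argv[1],im); np.savez("w.npz",im=im,d=d,W=W)
print(o["time_s"],np.round(o["eef_pos"],4),"xax",np.degrees(np.arctan2(*M[:3,:3][:2,1][::-1]*-1)).round(2),o["wrist_force"].round(2) if hasattr(o["wrist_force"],"round") else o["wrist_force"],o["opening"])
im=im.astype(int); top=(W[...,2]>.024)&(W[...,2]<.038)&(d>0)
sm=im.sum(-1); dark=top&(sm<250)&~(im[...,2]>im[...,0]+10)
for r in ctrl.outline_of("wrist","walnut_center")[:2]: print("wal",r["score"],np.round(r["position"]),fit(W[r["region"]&top],np.median(W[r["region"]&top],0)[:2]).round(4))
for r in ctrl.outline_of("wrist","ring_a_center")[:6]:
    P=W[r["region"]&top]
    if len(P)>50: print("light",round(r["score"],2),np.round(r["position"]),fit(P,np.median(P,0)[:2]).round(4),im[r["region"]].mean(0).round())
E
python3 look.py w1.png
```

```text
3.3 [0.5537 0.0934 0.2313] xax 104.9 [-0.56 -0.65 -0.09] -0.0016817202068827783
wal 0.57 [254. 184.] [0.5587 0.0892]
light 0.96 [436. 189.] [0.7637 0.1211] [ 65. 104.  96.]
light 0.88 [313.  12.] [0.567  0.2934] [ 70. 105.  95.]
light 0.58 [331. 175.] [0.6298 0.1084] [178. 165. 136.]
```

View pics/w1.png

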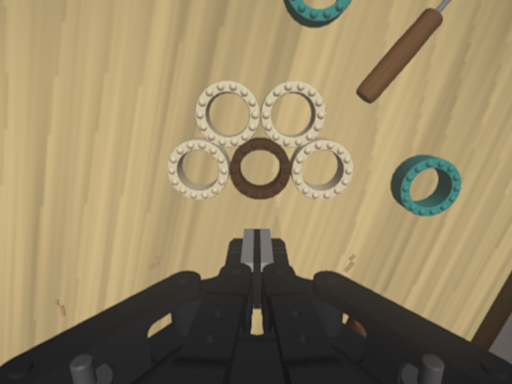

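Call:
apply_moves(
  moves=[
    {"jaw": 0,"offset": [-5.5,3.7,40],"rot": [0,0,0]},
    {"jaw": 0,"offset": [0,0,60],"rot": [0,0,0]},
    {"jaw": 0,"offset": [0,0,50],"rot": [0,0,0]},
    {"jaw": 0,"offset": [0,0,20],"rot": [0,0,0]},
    {"jaw": 0,"offset": [0,0,0],"rot": [0,0,0]},
  ],
)

```text
time_s: 4.08
eef_pos: [0.5571, 0.089, 0.0594]
eef_rot: [-0.002, 0.61, 0.792, -0.001]
wrist_force: [-0.2, -0.3, 0.3]
opening: 0.001
grasp_force: 0.0
```

```bash
python3 look.py w2.png
python3 - <<'E'
from h import *
z=np.load("w.npz");im=z["im"].astype(int);W=z["W"];d=z["d"]
sm=im.sum(-1);m=(W[...,2]>.022)&(W[...,2]<.038)&(d>0)
r=np.hypot(W[...,0]-.5587,W[...,1]-.0892); k=m&(sm<270)&(r<.06); print(k.sum(),fit(W[k],np.array([.5587,.0892])).round(4))
E
```

```text
4.075 [0.5571 0.089  0.0594] xax 104.92 [-0.23 -0.26  0.3 ] 0.0005257767297088344
wal 0.77 [272. 188.] [0.5586 0.0897]
light 0.78 [390. 222.] [0.6298 0.1084] [179. 166. 138.]
4373 [0.5592 0.0905]
```

View pics/w2.png

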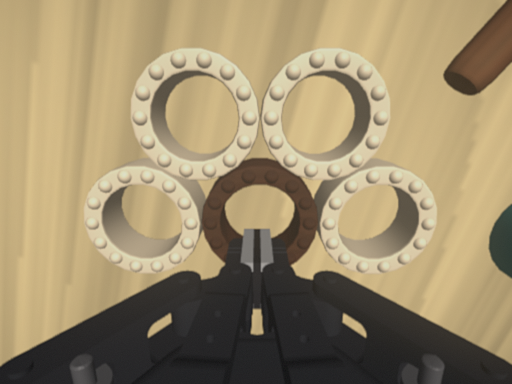

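Call:
apply_moves(
  moves=[
    {"jaw": 0,"offset": [0,1.7,5],"rot": [0,0,0]},
    {"jaw": 0,"offset": [0,0,15],"rot": [0,0,0]},
    {"jaw": 0,"offset": [0,0,15],"rot": [0,0,0]},
    {"jaw": 0,"offset": [0,0,14],"rot": [0,0,0]},
    {"jaw": 0,"offset": [0,0,0],"rot": [0,0,0]},
  ],
)

```text
time_s: 4.85
eef_pos: [0.5587, 0.0895, 0.0103]
eef_rot: [-0.002, 0.61, 0.792, -0.001]
wrist_force: [-0.3, 0.1, -0.3]
opening: -0.002
grasp_force: 0.0
```

Call:
apply_moves(
  moves=[
    {"jaw": 0,"offset": [-3,0,0],"rot": [0,0,0]},
    {"jaw": 0,"offset": [-3,0,0],"rot": [0,0,0]},
    {"jaw": 0,"offset": [-2,0,0],"rot": [0,0,0]},
    {"jaw": 0,"offset": [-2,0,0],"rot": [0,0,0]},
    {"jaw": 0,"offset": [-2,0,0],"rot": [0,0,0]},
  ],
)

```text
time_s: 5.48
eef_pos: [0.5636, 0.0777, 0.0125]
eef_rot: [0.0, 0.61, 0.792, 0.0]
wrist_force: [0.1, 0.3, 0.1]
opening: 0.001
grasp_force: 0.0
```

Call:
apply_moves(
  moves=[
    {"jaw": 0,"offset": [-3,0,0],"rot": [0,0,0]},
    {"jaw": 0,"offset": [-3,0,0],"rot": [0,0,0]},
    {"jaw": 0,"offset": [-3,0,0],"rot": [0,0,0]},
    {"jaw": 0,"offset": [-3,0,0],"rot": [0,0,0]},
    {"jaw": 0,"offset": [-3,0,0],"rot": [0,0,0]},
  ],
)

```text
time_s: 6.1
eef_pos: [0.5673, 0.0632, 0.0123]
eef_rot: [-0.0, 0.61, 0.792, 0.0]
wrist_force: [-0.2, 2.2, 0.4]
opening: -0.004
grasp_force: 1.0
```

```bash
python3 look.py w3.png
```

```text
6.1 [0.5673 0.0632 0.0123] xax 104.84 [-0.21  2.16  0.4 ] -0.0035520230537201725
wal 0.66 [256. 181.] [0.5633 0.0765]
light 0.82 [432. 201.] [0.6296 0.1085] [178. 166. 138.]
```

View pics/w3.png

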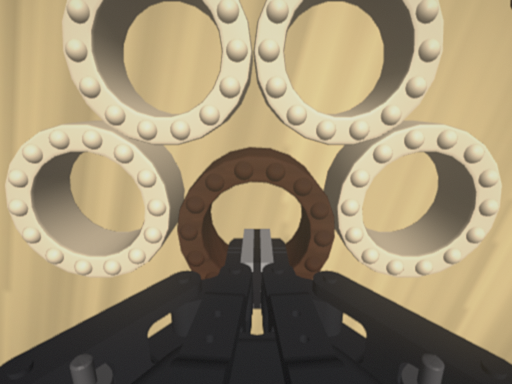

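Call:
apply_moves(
  moves=[
    {"jaw": 0,"offset": [-4,0,0],"rot": [0,0,0]},
    {"jaw": 0,"offset": [-5,0,0],"rot": [0,0,0]},
    {"jaw": 0,"offset": [-5,0,0],"rot": [0,0,0]},
    {"jaw": 0,"offset": [-5,0,0],"rot": [0,0,0]},
    {"jaw": 0,"offset": [-5,0,0],"rot": [0,0,0]},
  ],
)

```text
time_s: 6.88
eef_pos: [0.5735, 0.0397, 0.0122]
eef_rot: [-0.0, 0.61, 0.792, -0.0]
wrist_force: [-0.6, 1.1, -1.3]
opening: 0.001
grasp_force: 0.6
```

Call:
apply_moves(
  moves=[
    {"jaw": 0,"offset": [-6,0,0],"rot": [0,0,0]},
    {"jaw": 0,"offset": [-6,0,0],"rot": [0,0,0]},
    {"jaw": 0,"offset": [-6,0,0],"rot": [0,0,0]},
    {"jaw": 0,"offset": [-6,0,0],"rot": [0,0,0]},
    {"jaw": 0,"offset": [-6,0,0],"rot": [0,0,0]},
  ],
)

```text
time_s: 7.5
eef_pos: [0.5812, 0.0107, 0.0123]
eef_rot: [-0.0, 0.61, 0.792, -0.0]
wrist_force: [1.0, 1.0, -0.9]
opening: -0.002
grasp_force: 0.5
```

Call:
apply_moves(
  moves=[
    {"jaw": 0,"offset": [-3,0,0],"rot": [0,0,6]},
    {"jaw": 0,"offset": [-6,0,0],"rot": [0,0,0]},
    {"jaw": 0,"offset": [-8,0,0],"rot": [0,0,0]},
    {"jaw": 0,"offset": [-8,0,0],"rot": [0,0,0]},
    {"jaw": 0,"offset": [-8,0,0],"rot": [0,0,0]},
  ],
)

```text
time_s: 8.12
eef_pos: [0.5866, -0.0221, 0.0123]
eef_rot: [0.0, 0.65, 0.76, 0.0]
wrist_force: [-1.0, 1.6, -0.2]
opening: -0.002
grasp_force: 0.6
```

Call:
apply_moves(
  moves=[
    {"jaw": 0,"offset": [-8,0,0],"rot": [0,0,0]},
    {"jaw": 0,"offset": [-8,0,0],"rot": [0,0,0]},
    {"jaw": 0,"offset": [-8,0,0],"rot": [0,0,0]},
    {"jaw": 0,"offset": [-8,0,0],"rot": [0,0,0]},
    {"jaw": 0,"offset": [-8,0,0],"rot": [0,0,0]},
  ],
)

```text
time_s: 8.75
eef_pos: [0.5927, -0.0614, 0.0123]
eef_rot: [0.0, 0.651, 0.759, 0.0]
wrist_force: [0.8, 2.0, -0.2]
opening: 0.001
grasp_force: 0.7
```

Call:
apply_moves(
  moves=[
    {"jaw": 0,"offset": [-8,0,0],"rot": [0,0,0]},
    {"jaw": 0,"offset": [-8,0,0],"rot": [0,0,0]},
    {"jaw": 0,"offset": [-8,0,0],"rot": [0,0,0]},
    {"jaw": 0,"offset": [-5,0,0],"rot": [0,0,0]},
    {"jaw": 0,"offset": [-3,0,0],"rot": [0,0,0]},
  ],
)

```text
time_s: 9.38
eef_pos: [0.5975, -0.0929, 0.0123]
eef_rot: [-0.0, 0.651, 0.759, 0.0]
wrist_force: [-0.4, 0.7, 0.9]
opening: 0.001
grasp_force: 0.8
```

```bash
python3 look.py w4.png
python3 - <<'E'
from h import *
for n in ["scene","side"]:
    K,M=T(n); im,d=ctrl.camera(n); W=cloud(K,M,d); im=im.astype(int)
    if n=="scene": save("scene2.png",im.astype(np.uint8))
    for g in [(.4865,.0700),(.6302,.1087),(.5097,.1388),(.5845,.1543)]:
        L=W[(W[...,2]>.024)&(W[...,2]<.038)&(d>0)&(im.sum(-1)>250)]
        S=L[np.hypot(*(L[:,:2]-g).T)<.045]; print(n,fit(S,np.array(g)).round(4))
    green=(im[...,1]>im[...,0]+15)&(im[...,1]>im[...,2]+5)&(W[...,2]>.034)&(W[...,2]<.047)&(W[...,1]<-.15)&(W[...,0]>.45)
    print("stop",green.sum(),cv2.minAreaRect((W[green][:,:2]*1000).astype(np.float32)))
z=np.load("w.npz");im=z["im"].astype(int);W=z["W"]
green=(im[...,1]>im[...,0]+15)&(im[...,1]>im[...,2]+5)&(W[...,2]>.034)&(W[...,2]<.047)&(W[...,1]<-.15)
print("wr",green.sum(),W[green].min(0) if green.any() else 0,W[green].max(0) if green.any() else 0)
c=cv2.imread("pics/scene2.png")[110:270,90:430];cv2.imwrite("pics/c2.png",cv2.resize(c,(0,0),fx=2.3,fy=2.3))
E
```

```text
9.375 [ 0.5975 -0.0929  0.0123] xax 98.83 [-0.45  0.69  0.88] 0.0009696703420603306
wal 0.85 [258. 184.] [ 0.5952 -0.0791]
scene [0.4894 0.0733]
scene [0.6303 0.1119]
scene [0.5113 0.1386]
scene [0.5839 0.1568]
stop 488 ((595.230224609375, -281.3407897949219), (58.66276168823242, 134.158935546875), 84.49747467041016)
side [0.485  0.0716]
side [0.6263 0.1083]
side [0.5084 0.1388]
side [0.5791 0.1544]
stop 654 ((588.8643188476562, -287.5859680175781), (58.0987548828125, 128.48899841308594), 84.0791244506836)
wr 0 0 0
```

View pics/c2.png

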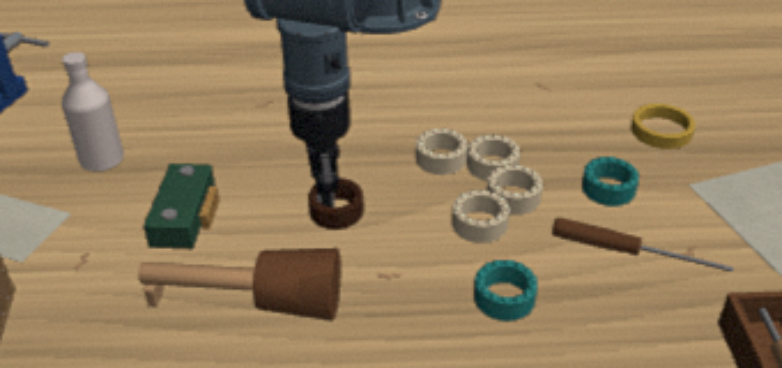

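Call:
apply_moves(
  moves=[
    {"jaw": 0,"offset": [-5,0,0],"rot": [0,0,0]},
    {"jaw": 0,"offset": [-8,0,0],"rot": [0,0,0]},
    {"jaw": 0,"offset": [-8,0,0],"rot": [0,0,0]},
    {"jaw": 0,"offset": [-8,0,0],"rot": [0,0,0]},
    {"jaw": 0,"offset": [-8,0,0],"rot": [0,0,0]},
  ],
)

```text
time_s: 10.25
eef_pos: [0.6032, -0.1299, 0.0123]
eef_rot: [-0.0, 0.651, 0.759, -0.0]
wrist_force: [0.1, 1.2, 0.1]
opening: -0.002
grasp_force: 0.6
```

Call:
apply_moves(
  moves=[
    {"jaw": 0,"offset": [-8,0,0],"rot": [0,0,0]},
    {"jaw": 0,"offset": [-6,0,0],"rot": [0,0,0]},
    {"jaw": 0,"offset": [-4,0,0],"rot": [0,0,5]},
    {"jaw": 0,"offset": [-4,0,0],"rot": [0,0,5]},
    {"jaw": 0,"offset": [-4,0,0],"rot": [0,0,5]},
  ],
)

```text
time_s: 10.88
eef_pos: [0.6062, -0.1552, 0.0123]
eef_rot: [0.0, 0.745, 0.667, 0.0]
wrist_force: [-0.4, 0.6, -1.3]
opening: 0.002
grasp_force: 0.5
```

```bash
python3 look.py w5.png
python3 - <<'E'
from h import *
z=np.load("w.npz");im=z["im"].astype(int);W=z["W"]
for n in ["wrist","scene","side"]:
    if n!="wrist":
        K,M=T(n); im,d=ctrl.camera(n); W=cloud(K,M,d); im=im.astype(int)
        if n=="scene": save("scene3.png",im[150:260,130:290].astype(np.uint8).repeat(4,0).repeat(4,1))
    k=(im.sum(-1)<230)&(im[...,0]>im[...,2]+10)&(W[...,2]>.02)&(W[...,2]<.038)&(abs(W[...,0]-.605)<.05)&(abs(W[...,1]+.15)<.05)
    print(n,k.sum(),fit(W[k],np.array([.605,-.15])).round(4))
    br=(im[...,0]>im[...,2]+60)&(im.sum(-1)>230)&(W[...,2]>.012)&(W[...,2]<.036)&(W[...,1]<-.2)&(W[...,1]>-.26)&(abs(W[...,0]-.6)<.06)
    if br.any(): print("brass",br.sum(),np.percentile(W[br],[2,50,98],axis=0).round(4).tolist())
E
```

```text
10.875 [ 0.6062 -0.1552  0.0123] xax 83.68 [-0.37  0.55 -1.28] 0.0015646498232071504
wal 0.64 [237. 188.] [ 0.6047 -0.1425]
wrist 7846 [ 0.6046 -0.1417]
scene 191 [ 0.6072 -0.1409]
brass 68 [[0.5716, -0.2512, 0.0131], [0.6027, -0.2427, 0.0277], [0.627, -0.2374, 0.031]]
side 152 [ 0.6032 -0.1428]
brass 49 [[0.5679, -0.251, 0.026], [0.5951, -0.2461, 0.0298], [0.6252, -0.2398, 0.033]]
```

View pics/scene3.png

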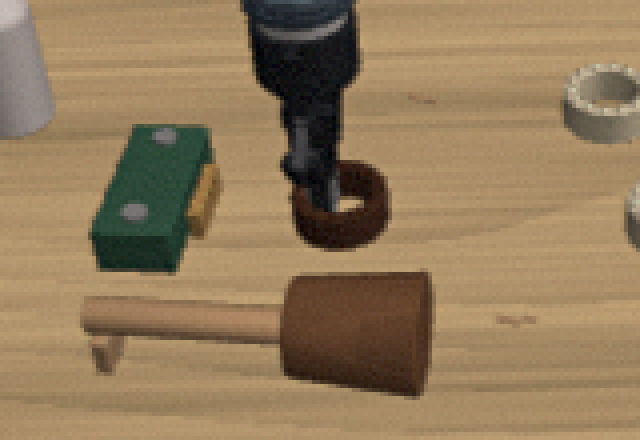

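Call:
apply_moves(
  moves=[
    {"jaw": 0,"offset": [-5,0.6,0],"rot": [0,0,0]},
    {"jaw": 0,"offset": [-7,0.6,0],"rot": [0,0,0]},
    {"jaw": 0,"offset": [-7,0.6,0],"rot": [0,0,0]},
    {"jaw": 0,"offset": [-7,0.6,0],"rot": [0,0,0]},
    {"jaw": 0,"offset": [-7,0.6,0],"rot": [0,0,0]},
  ],
)

```text
time_s: 11.75
eef_pos: [0.6055, -0.1887, 0.0123]
eef_rot: [0.0, 0.744, 0.668, -0.0]
wrist_force: [-0.5, 1.4, -0.4]
opening: -0.002
grasp_force: 0.5
```

Call:
apply_moves(
  moves=[
    {"jaw": 0,"offset": [-5,0,0],"rot": [0,0,0]},
    {"jaw": 0,"offset": [-4,0,0],"rot": [0,0,0]},
    {"jaw": 0,"offset": [-2,0,0],"rot": [0,0,0]},
    {"jaw": 0,"offset": [-1,0,0],"rot": [0,0,0]},
    {"jaw": 0,"offset": [-1,0,0],"rot": [0,0,0]},
  ],
)

```text
time_s: 12.38
eef_pos: [0.6041, -0.2009, 0.0123]
eef_rot: [-0.0, 0.744, 0.668, -0.0]
wrist_force: [-0.1, 1.9, -0.1]
opening: 0.0
grasp_force: 0.5
```

Call:
apply_moves(
  moves=[
    {"jaw": 0,"offset": [-1,0,0],"rot": [0,0,0]},
    {"jaw": 0,"offset": [-1,0,0],"rot": [0,0,0]},
    {"jaw": 0,"offset": [-1,0,0],"rot": [0,0,0]},
    {"jaw": 0,"offset": [-0.5,0,0],"rot": [0,0,0]},
    {"jaw": 0,"offset": [-0.5,0,0],"rot": [0,0,0]},
  ],
)

```text
time_s: 13.0
eef_pos: [0.6037, -0.205, 0.0123]
eef_rot: [-0.0, 0.744, 0.668, -0.0]
wrist_force: [-0.0, 1.1, -0.5]
opening: -0.003
grasp_force: 0.5
```

```bash
python3 look.py w6.png
python3 - <<'E'
from h import *
for n in ["scene","side"]:
        K,M=T(n); im,d=ctrl.camera(n); W=cloud(K,M,d); im=im.astype(int)
        k=(im.sum(-1)<230)&(im[...,0]>im[...,2]+10)&(W[...,2]>.02)&(W[...,2]<.038)&(abs(W[...,0]-.605)<.05)&(abs(W[...,1]+.19)<.045)
        print(n,k.sum(),fit(W[k],np.array([.605,-.19])).round(4))
E
```

```text
13.0 [ 0.6037 -0.205   0.0123] xax 83.84 [-0.01  1.08 -0.53] -0.003405474327142803
wal 0.55 [256. 185.] [ 0.605  -0.1912]
scene 192 [ 0.6074 -0.1887]
side 142 [ 0.6039 -0.1918]
```

Call:
apply_moves(
  moves=[
    {"jaw": 0,"offset": [-1,-0.3,0],"rot": [0,0,0]},
    {"jaw": 0,"offset": [-1,-0.3,0],"rot": [0,0,0]},
    {"jaw": 0,"offset": [-1,-0.3,0],"rot": [0,0,0]},
    {"jaw": 0,"offset": [-1,0,0],"rot": [0,0,0]},
    {"jaw": 0,"offset": [-1,0,0],"rot": [0,0,0]},
  ],
)

```text
time_s: 13.88
eef_pos: [0.6023, -0.2099, 0.0123]
eef_rot: [-0.0, 0.744, 0.668, 0.0]
wrist_force: [-0.9, 0.6, -0.6]
opening: 0.0
grasp_force: 0.5
```

Call:
apply_moves(
  moves=[
    {"jaw": 0,"offset": [-0.4,0,0],"rot": [0,0,0]},
    {"jaw": 0,"offset": [-0.4,0,0],"rot": [0,0,0]},
    {"jaw": 0,"offset": [-0.4,0,0],"rot": [0,0,0]},
    {"jaw": 0,"offset": [-0.4,0,0],"rot": [0,0,0]},
    {"jaw": 0,"offset": [-0.4,0,0],"rot": [0,0,0]},
  ],
)

```text
time_s: 14.5
eef_pos: [0.6021, -0.2118, 0.0123]
eef_rot: [-0.0, 0.744, 0.668, -0.0]
wrist_force: [-1.0, 0.5, 0.4]
opening: -0.001
grasp_force: 0.5
```

Call:
apply_moves(
  moves=[
    {"jaw": 0,"offset": [-0.4,0,0],"rot": [0,0,0]},
    {"jaw": 0,"offset": [-0.4,0,0],"rot": [0,0,0]},
    {"jaw": 0,"offset": [-0.4,0,0],"rot": [0,0,0]},
    {"jaw": 0,"offset": [-0.4,0,0],"rot": [0,0,0]},
    {"jaw": 0,"offset": [-0.4,0,0],"rot": [0,0,0]},
  ],
)

```text
time_s: 15.12
eef_pos: [0.6019, -0.2138, 0.0123]
eef_rot: [0.0, 0.744, 0.668, -0.0]
wrist_force: [-0.5, 1.3, -1.4]
opening: -0.001
grasp_force: 0.5
```

Call:
apply_moves(
  moves=[
    {"jaw": 0,"offset": [-0.3,0,0],"rot": [0,0,0]},
    {"jaw": 0,"offset": [-0.3,0,0],"rot": [0,0,0]},
    {"jaw": 0,"offset": [-0.3,0,0],"rot": [0,0,0]},
    {"jaw": 0,"offset": [-0.3,0,0],"rot": [0,0,0]},
    {"jaw": 0,"offset": [-0.3,0,0],"rot": [0,0,0]},
  ],
)

```text
time_s: 15.75
eef_pos: [0.6017, -0.2153, 0.0123]
eef_rot: [0.0, 0.744, 0.668, 0.0]
wrist_force: [-0.4, 0.5, -0.4]
opening: -0.002
grasp_force: 0.5
```

Call:
apply_moves(
  moves=[
    {"jaw": 0,"offset": [-0.3,0,0],"rot": [0,0,0]},
    {"jaw": 0,"offset": [-0.3,0,0],"rot": [0,0,0]},
    {"jaw": 0,"offset": [-0.3,0,0],"rot": [0,0,0]},
    {"jaw": 0,"offset": [-0.3,0,0],"rot": [0,0,0]},
    {"jaw": 0,"offset": [-0.3,0,0],"rot": [0,0,0]},
  ],
)

```text
time_s: 16.38
eef_pos: [0.6015, -0.2168, 0.0123]
eef_rot: [0.0, 0.744, 0.668, 0.0]
wrist_force: [1.2, 1.2, -0.7]
opening: 0.008
grasp_force: 0.5
```

Call:
apply_moves(
  moves=[
    {"jaw": 0,"offset": [-0.3,0,0],"rot": [0,0,0]},
    {"jaw": 0,"offset": [-0.3,0,0],"rot": [0,0,0]},
    {"jaw": 0,"offset": [-0.3,0,0],"rot": [0,0,0]},
    {"jaw": 0,"offset": [-0.3,0,0],"rot": [0,0,0]},
    {"jaw": 0,"offset": [-0.3,0,0],"rot": [0,0,0]},
  ],
)

```text
time_s: 17.0
eef_pos: [0.6014, -0.2183, 0.0123]
eef_rot: [-0.0, 0.744, 0.668, 0.0]
wrist_force: [0.2, 1.9, -0.3]
opening: 0.004
grasp_force: 0.8
```

Call:
apply_moves(
  moves=[
    {"jaw": 0,"offset": [-0.2,0,0],"rot": [0,0,0]},
    {"jaw": 0,"offset": [-0.2,0,0],"rot": [0,0,0]},
    {"jaw": 0,"offset": [-0.2,0,0],"rot": [0,0,0]},
    {"jaw": 0,"offset": [-0.2,0,0],"rot": [0,0,0]},
    {"jaw": 0,"offset": [-0.2,0,0],"rot": [0,0,0]},
  ],
)

```text
time_s: 17.62
eef_pos: [0.6013, -0.2185, 0.0123]
eef_rot: [-0.0, 0.744, 0.668, 0.0]
wrist_force: [1.3, 5.4, 1.3]
opening: 0.002
grasp_force: 2.9
```

Call:
apply_moves(
  moves=[
    {"jaw": 0,"offset": [-0.2,0,0],"rot": [0,0,0]},
    {"jaw": 0,"offset": [-0.2,0,0],"rot": [0,0,0]},
    {"jaw": 0,"offset": [-0.2,0,0],"rot": [0,0,0]},
    {"jaw": 0,"offset": [-0.2,0,0],"rot": [0,0,0]},
    {"jaw": 0,"offset": [0,0,0],"rot": [0,0,0]},
  ],
)

```text
time_s: 18.25
eef_pos: [0.6012, -0.2186, 0.0122]
eef_rot: [-0.001, 0.744, 0.668, 0.001]
wrist_force: [0.4, 8.5, 2.2]
opening: 0.001
grasp_force: 3.7
```

Call:
apply_moves(
  moves=[
    {"jaw": 0,"offset": [-0.3,0,0],"rot": [0,0,0]},
    {"jaw": 0,"offset": [0,0,0],"rot": [0,0,0]},
    {"jaw": 0,"offset": [0,0,0],"rot": [0,0,0]},
    {"jaw": 0,"offset": [0,0,0],"rot": [0,0,0]},
    {"jaw": 0,"offset": [0,0,0],"rot": [0,0,0]},
  ],
)

```text
time_s: 18.88
eef_pos: [0.6012, -0.2187, 0.0123]
eef_rot: [-0.001, 0.744, 0.668, 0.001]
wrist_force: [1.2, 8.7, 2.8]
opening: -0.001
grasp_force: 4.1
```

Call:
apply_moves(
  moves=[
    {"jaw": 0,"offset": [0,0,0],"rot": [0,0,0]},
    {"jaw": 0,"offset": [0,0,0],"rot": [0,0,0]},
    {"jaw": 0,"offset": [0,0,0],"rot": [0,0,0]},
    {"jaw": 0,"offset": [0,0,0],"rot": [0,0,0]},
    {"jaw": 0,"offset": [0,0,0],"rot": [0,0,0]},
  ],
)

```text
time_s: 19.5
eef_pos: [0.6012, -0.2187, 0.0123]
eef_rot: [-0.001, 0.744, 0.668, 0.001]
wrist_force: [1.7, 8.6, 3.2]
opening: -0.003
grasp_force: 4.1
```

```bash
python3 look.py w7.png
python3 - <<'E'
from h import *
for n in ["scene","side"]:
        K,M=T(n); im,d=ctrl.camera(n); W=cloud(K,M,d); im=im.astype(int)
        if n=="scene": save("scene4.png",im[150:260,130:290].astype(np.uint8).repeat(4,0).repeat(4,1))
        k=(im.sum(-1)<230)&(im[...,0]>im[...,2]+10)&(W[...,2]>.02)&(W[...,2]<.038)&(abs(W[...,0]-.603)<.05)&(abs(W[...,1]+.204)<.038)
        print(n,k.sum(),fit(W[k],np.array([.603,-.204])).round(4))
E
```

```text
19.5 [ 0.6012 -0.2187  0.0123] xax 83.87 [1.7  8.56 3.17] -0.0027793052497298897
wal 0.73 [248. 185.] [ 0.6021 -0.2046]
scene 196 [ 0.6038 -0.2034]
side 139 [ 0.6014 -0.205 ]
```

View pics/scene4.png

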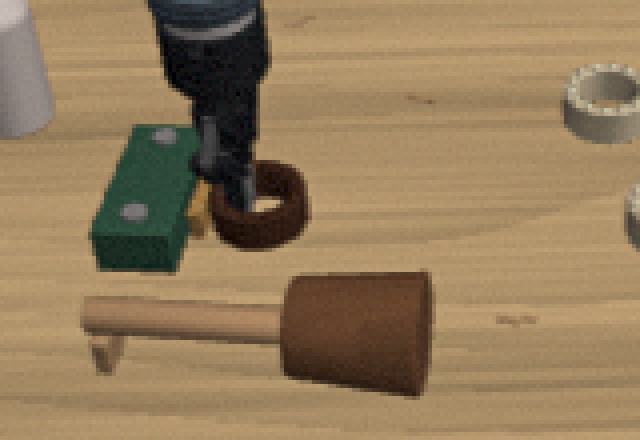

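Call:
apply_moves(
  moves=[
    {"jaw": 0,"offset": [-0.3,0,0],"rot": [0,0,0]},
    {"jaw": 0,"offset": [0,0,0],"rot": [0,0,0]},
    {"jaw": 0,"offset": [0,0,0],"rot": [0,0,0]},
    {"jaw": 0,"offset": [0,0,0],"rot": [0,0,0]},
    {"jaw": 0,"offset": [0,0,0],"rot": [0,0,0]},
  ],
)

```text
time_s: 20.38
eef_pos: [0.6011, -0.2187, 0.0122]
eef_rot: [-0.001, 0.744, 0.668, 0.001]
wrist_force: [0.7, 9.8, 2.0]
opening: 0.001
grasp_force: 4.5
```

Call:
apply_moves(
  moves=[
    {"jaw": 0,"offset": [0,0,0],"rot": [0,0,0]},
    {"jaw": 0,"offset": [0,0,0],"rot": [0,0,0]},
    {"jaw": 0,"offset": [0,0,0],"rot": [0,0,0]},
    {"jaw": 0,"offset": [0.5,0,0],"rot": [0,0,0]},
    {"jaw": 0,"offset": [1,0,0],"rot": [0,0,0]},
  ],
)

```text
time_s: 21.0
eef_pos: [0.6012, -0.2185, 0.0122]
eef_rot: [-0.0, 0.744, 0.668, 0.0]
wrist_force: [-0.1, 2.9, 0.8]
opening: -0.003
grasp_force: 1.5
```

Call:
apply_moves(
  moves=[
    {"jaw": 0,"offset": [1,0,0],"rot": [0,0,0]},
    {"jaw": 0,"offset": [3,0,0],"rot": [0,0,0]},
    {"jaw": 0,"offset": [5,0.5,0],"rot": [0,0,0]},
    {"jaw": 0,"offset": [5,0.5,0],"rot": [0,0,0]},
    {"jaw": 0,"offset": [0,0,0],"rot": [0,0,0]},
  ],
)

```text
time_s: 21.62
eef_pos: [0.6039, -0.205, 0.0123]
eef_rot: [0.0, 0.744, 0.668, -0.0]
wrist_force: [0.4, -0.2, -0.2]
opening: -0.002
grasp_force: 0.0
```

Fingers are centred and free in the bore; lifting straight out.

Call:
apply_moves(
  moves=[
    {"jaw": 0,"offset": [0,0,-5],"rot": [0,0,0]},
    {"jaw": 0,"offset": [0,0,-15],"rot": [0,0,0]},
    {"jaw": 0,"offset": [0,0,-25],"rot": [0,0,0]},
    {"jaw": 0,"offset": [0,0,-40],"rot": [0,0,0]},
    {"jaw": 0,"offset": [0,0,-40],"rot": [0,0,0]},
  ],
)

```text
time_s: 22.25
eef_pos: [0.6039, -0.2056, 0.1397]
eef_rot: [0.0, 0.744, 0.668, 0.0]
wrist_force: [1.7, -0.0, 0.2]
opening: 0.001
grasp_force: 0.0
```

```bash
python3 look.py w8.png
```

```text
22.25 [ 0.6039 -0.2056  0.1397] xax 83.81 [ 1.73 -0.    0.18] 0.0013489119957665002
wal 0.56 [254. 205.] [ 0.602  -0.2047]
```

View pics/w8.png

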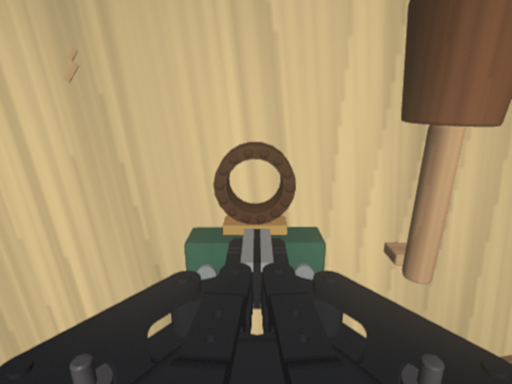

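The walnut ring at (254,183) stands flat against the middle of the brass pad, which spans columns 223–287. It is released.

```bash
python3 -c "
from bench import ctrl
print(ctrl.hand_in())"
```

```text
the job is handed in; nothing more can be done
None
```

The walnut ring stands flat and released against the middle of the brass pad, pressed home at about 9–10 N for over a second; the light rings showed no movement when I re-measured them partway, and the job is handed in (no verdict was returned).

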